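Set up the assembly station and scan its job card

ROBOT

A 6-joint arm with a two-finger parallel gripper is mounted at the origin on the work surface. World frame = base frame: x ahead of the robot, y to its left, z up, the work surface at z = 0. Lengths are in m, angles in rad, forces in N, time in s.
With the tool pointing down it reaches from about 0.3 to 0.775 m from the base axis. Payload 14.6 kg.
Tool frame: the origin (TCP) lies midway between the tips of the shut fingers; the grasp point (between the pads) lies 19 mm behind it (ctrl.pinch_z is the z of the grasp point in the tool frame, in m); z points along the fingers, y is the line along which they close (so a half turn about z gives the same grasp; the last joint's range is limited). The gripper opens to 94 mm and grips with 3 to 60 N. Pads are 16 mm wide; open, the fingers measure 119 mm over their backs; the gripper's body (75 mm by 177 mm) begins 78 mm behind the grasp point.
Start: joints at [-0.067, 0.3, 1.521, -0, 1.321, -0.067], TCP at [0.55, -0, 0.205] pointing down, gripper open.
Joint ranges: [-3.03, 3.03], [-0.79, 2.21], [0.23, 2.52], [-1.04, 4.18], [0, 3.07], [-2.55, 2.55]. Speed limits (rad/s): [2.22, 2.22, 2.57, 3.14, 3.14, 3.14].

INTERFACE

Orientations are given as [roll, pitch, yaw] about the fixed x, y, z axes, in that order (R = Rz(yaw) Ry(pitch) Rx(roll)).
In Python, from station import ctrl, camera, ticket gives the robot as it stands. The module is installed in compiled form; this text tells all that it offers.
- The arm moves only by the shell command python3 -m inch 'ROWS' [FORCE]. ROWS is text: rows parted by semicolons, each of 7 numbers parted by spaces: the opening, from -1 (shut) to 1 (fully open), then the shift along the tool's x, y, z in units of 0.03 m (1.0 is 0.03 m), then the turn, a rotation vector about the tool's x, y, z in units of 10 degrees (1.0 is 10 degrees). In form: grip dx dy dz rx ry rz; .... A call has 1 to 10 rows; each row shifts and turns the commanded pose from where the row before left it, along the tool's axes as they then stand; what a row does not reach is not made up. A row lasts 1/8 s, in which the tool goes at most 62.5 mm and 10.7 degrees, less where a joint would pass 70% of its speed; a pose out of reach is approached as far as the arm can. A call with a number of a shift or a turn outside -1 to 1 is refused whole. A call with a gripper value outside its range is refused whole. The fingers move at their own pace and stop on an object; FORCE is the grip in N (left out, the last holds). Time passes only in rows, so rows that do not move let the fingers close. It gives the time, the measured TCP pose, the force, the opening and the grip force at its end, in the units of the state.
- ctrl.get_obs(): the state, without advancing time (a new reading comes with each control period).
- camera(name): name is "scene" or "side" or "wrist"; returns a dict with "img" (400x640x3 uint8, blue, green, red), "range_z" (400x640 float32, m along the optical axis (not along the pixel's ray), 0 where there is no reading), "intrinsics" (3x3 intrinsics, pixels), "view" (4x4, takes a point from world to camera coordinates). Camera axes: x right, y down, z forward; pixel columns grow to the right and rows downward; lengths in m; the calibration is good to about 2 mm. A picture is of the moment at which its call begins.
- ticket.hand_in(): hands the job in; it is judged then, once.
The state is a dict: "time_s": time; "qpos": joint angles; "joint_vel": joint speeds; "tau": joint torques, N m; "ee_pos": TCP position; "eef_rot": TCP orientation; "force": force on the tool from outside, world axes, zero at the start; "moment": the same for the moment, N m; "grip_width": finger opening in m; "grip_force": force on a finger pad.
Only numpy, scipy, OpenCV 4.12 (cv2) and the standard library are available. Lean on these libraries where they do the work, as an engineer would, in place of code of your own. Each camera call takes 0.05 s, during which the arm holds its last target. There are 200 camera calls.

TASK

Set up this assembly station with whatever of these things is standing on the bench in front of the clamp fixture (some may be missing): every spare brass bushing goes upright into an empty pocket of the tray, one to a pocket, leaving the bushings already there; the bottle goes upright left of the fixture as seen from the robot, in line with the fixture's bar and 4 cm clear of its end; the jar goes behind the fixture (the side away from the robot), centred on the bar and 4 cm clear of it; the gauge stands on top of the bar, midway between the two clamp posts. Only when all of that is in place, take the scanner, aim it squarely at the middle of the label on the sloping job card from 10 cm away and hold it steady there for two seconds, then stand it back in the middle of its round rest. Leave the wrench where it lies.

Things in the scene. Friction and masses are not known exactly. Their poses are not given: they have to be found in the camera images.
- fixture: Clamp fixture, fixed to the bench: a dark steel bar 170 mm long (along its y), 45 mm wide (x), top 20 mm above the bench, with two upright clamp posts with round black knobs (28 mm across) at y = +66 and -66 mm, their tops 69 mm above the bench. Origin: centre of the bar's underside. Its +x side is the far side from the robot (behind), its +y end is the left end seen from the robot.
- tray: Fixed grey pocket tray with black pocket floors, 186 mm (x) by 120 mm (y), 14 mm high: six square-cornered pockets, 3 along x (pitch 58 mm: centres at -58, 0, 58) by 2 along y (centres at -27, 27). Pockets are 46 mm (x) by 42 mm (y), floor 3 mm above the bench, walls 12 mm thick. Origin: centre of the underside. Stands on the left or the right side of the bench.
- card: Fixed aluminium stand 110 by 130 mm, 83 mm high at its far edge, that carries the sloping job card; on the other side of the bench from the tray. Origin: centre of its underside.
- label: The job card's barcode label (dark bars, about 70 by 32 mm) on its sloping white board, 110 by 130 mm. Origin: centre of the label's surface, about 56 mm above the bench; z is the normal out of the label (up and leaning 29 degrees towards the robot), y across the bars.
- scanner: Hand scanner standing upright, window down, on its rest: head at the bottom 54 (x) by 48 (y) by 40 mm high, above it a black handle 36 (x) by 30 mm (y) reaching to 135 mm above the window. Origin: centre of the window on the underside; z points up along the handle; the beam leaves along -z. Loose, about 160 g.
- beam (a point): The scanner's focus: the point on the beam 100 mm out from the window (scanner frame [0, 0, -100] mm).
- rest: The scanner's rest: a fixed round black rubber disc, 90 mm across, 6 mm thick. Origin: centre of its underside.
- bottle: Threadlocker bottle, upright: squat round body 52 mm across up to 50 mm, a shoulder, then a thin nozzle to 92 mm. Origin: centre of its underside. About 90 g. May be absent.
- gauge: Steel setting gauge: upright plain cylinder 36 mm across and 40 mm high with a knob 20 mm across on top, 55 mm high in all. Origin: centre of its underside. About 250 g. May be absent.
- jar: Small clear jar with a black lid and a paper label, 56 mm across, 60 mm high. Origin: centre of its underside. About 180 g. May be absent.
- wrench: A steel wrench 170 mm long lying on the bench beyond the work; bystander.
- bin: Empty open black parts bin 90 by 90 by 50 mm, fixed; bystander. Origin: centre of its underside.
- spare0: Spare brass bushing, upright, 30 mm across, 38 mm high, standing on the bench in front of the fixture. Origin: centre of its underside. About 90 g. May be absent.
- spare1: Spare brass bushing, upright, 30 mm across, 38 mm high, standing on the bench in front of the fixture. Origin: centre of its underside. About 90 g. May be absent.
- spare2: Spare brass bushing, upright, 30 mm across, 38 mm high, standing on the bench in front of the fixture. Origin: centre of its underside. About 90 g. May be absent.
- stock0: Brass bushing (30 mm across, 38 mm high) that already stands in one of the tray's pockets at the start. Origin: centre of its underside. May be absent.
- stock1: Brass bushing (30 mm across, 38 mm high) that already stands in one of the tray's pockets at the start. Origin: centre of its underside. May be absent.
- stock2: Brass bushing (30 mm across, 38 mm high) that already stands in one of the tray's pockets at the start. Origin: centre of its underside. May be absent.
- stock3: Brass bushing (30 mm across, 38 mm high) that already stands in one of the tray's pockets at the start. Origin: centre of its underside. May be absent.
- stock4: Brass bushing (30 mm across, 38 mm high) that already stands in one of the tray's pockets at the start. Origin: centre of its underside. May be absent.
- stock5: Brass bushing (30 mm across, 38 mm high) that already stands in one of the tray's pockets at the start. Origin: centre of its underside. May be absent.
Not all that is in view belongs to the job. What is meant by the card is not brown, orange or red, and is the smaller of those in its own colour.

How it is judged:
On the way, in this order (a step that is already met when the one before it is completed fails the run):
1. the bushings, bottle, jar and gauge that are present are all in their places, at rest (x of spare0 in the frame of tray between -0.084 and 0.084 m and y of spare0 in the frame of tray between -0.052 and 0.052 m and z of spare0 in the frame of tray between -0.001 and 0.007 m and angle between each of spare0, spare1, spare2, stock0, stock1, stock2, stock3, stock4, stock5, bottle, jar, gauge's own z axis and vertical below 0.12 rad and linear speed of each of spare0, spare1, spare2, bottle, jar, gauge below 0.03 m/s and x of spare1 in the frame of tray between -0.084 and 0.084 m and y of spare1 in the frame of tray between -0.052 and 0.052 m and z of spare1 in the frame of tray between -0.001 and 0.007 m and x of spare2 in the frame of tray between -0.084 and 0.084 m and y of spare2 in the frame of tray between -0.052 and 0.052 m and z of spare2 in the frame of tray between -0.001 and 0.007 m and x of stock0 in the frame of tray between -0.084 and 0.084 m and y of stock0 in the frame of tray between -0.052 and 0.052 m and z of stock0 in the frame of tray between -0.001 and 0.007 m and distance of each of stock0, stock1, stock2, stock3, stock4, stock5 from where it was at the start of the episode below 0.02 m and x of stock1 in the frame of tray between -0.084 and 0.084 m and y of stock1 in the frame of tray between -0.052 and 0.052 m and z of stock1 in the frame of tray between -0.001 and 0.007 m and x of stock2 in the frame of tray between -0.084 and 0.084 m and y of stock2 in the frame of tray between -0.052 and 0.052 m and z of stock2 in the frame of tray between -0.001 and 0.007 m and x of stock3 in the frame of tray between -0.084 and 0.084 m and y of stock3 in the frame of tray between -0.052 and 0.052 m and z of stock3 in the frame of tray between -0.001 and 0.007 m and x of stock4 in the frame of tray between -0.084 and 0.084 m and y of stock4 in the frame of tray between -0.052 and 0.052 m and z of stock4 in the frame of tray between -0.001 and 0.007 m and x of stock5 in the frame of tray between -0.084 and 0.084 m and y of stock5 in the frame of tray between -0.052 and 0.052 m and z of stock5 in the frame of tray between -0.001 and 0.007 m and x of bottle in the frame of fixture between -0.015 and 0.015 m and y of bottle in the frame of fixture between 0.136 and 0.166 m and z of bottle in the frame of fixture between -0.004 and 0.004 m and x of jar in the frame of fixture between 0.0755 and 0.1055 m and y of jar in the frame of fixture between -0.015 and 0.015 m and z of jar in the frame of fixture between -0.004 and 0.004 m and x of gauge in the frame of fixture between -0.009 and 0.009 m and y of gauge in the frame of fixture between -0.009 and 0.009 m and z of gauge in the frame of fixture between 0.016 and 0.024 m), for 0.3 s.
2. the scanner is held steady for 1 s, aimed at the label: its focus point (100 mm out from the window) within 30 mm of the label's centre, its axis within 0.3 rad of the label's normal (distance between beam and label below 0.03 m and angle between the z axis of scanner and the z axis of label, either way round below 0.3 rad and linear speed of scanner below 0.04 m/s and angular speed of scanner below 0.25 rad/s and height (world z) of scanner above 0.08 m), for 1 s.
At the end, for the whole second after the job is handed in: Bushings upright in pockets, one each, old ones moved < 20 mm; in the fixture frame bottle at (0, 151) and jar at (90, 0) within 15 mm per axis, gauge on the bar at (0, 0) within 9 mm, all upright; scanner upright on its rest within 20 mm of centre; all at rest (all of step 1 and horizontal distance between scanner and rest below 0.02 m and z of scanner in the frame of rest between 0.002 and 0.01 m and angle between scanner's own z axis and vertical below 0.1 rad and linear speed of scanner below 0.03 m/s); the robot touches nothing.
It fails at once if the wrench is moved more than 30 mm (distance of wrench from where it was at the start of the episode above 0.03 m).
Of stock0, stock1, stock2, stock3, stock4, stock5 only 2 to 3 are there at a start; the rules pass over those that are not, and their reading is None.
Of spare0, spare1, spare2 only 2 to 3 are there at a start; the rules pass over those that are not, and their reading is None.
Of bottle, gauge, jar only 2 to 3 are there at a start; the rules pass over those that are not, and their reading is None.
At some moment in a run one of jar, bottle may be knocked a few centimetres aside while the robot is not near it.
It also fails if it takes over 210 s, if anything falls off the work surface, if the arm or the gripper's body presses on something with over 40 N, if the wrist force passes 120 N, or if a joint passes its speed limit or range.

## Working session

There is one attempt and no reset: what is moved stays moved. The work goes in short steps, Python scripts to look and compute and a shell command to move; the robot and the scene stay as the last step left them, time stands still between calls to the robot, and variables do not carry over. Pictures are saved under pics/ and viewed, at most 14 in all, crops included, and the job is handed in when it is done.

```bash
ls; mkdir -p pics; cat > h.py <<'E'
import numpy as np, cv2, pickle
from scipy.spatial.transform import Rotation as R
def snap(name, fn=None):
    from station import camera
    c=camera(name)
    if fn: cv2.imwrite('pics/'+fn+'.png',c['img']); pickle.dump(c,open('pics/'+fn+'.pkl','wb'))
    return c
def load(fn): return pickle.load(open('pics/'+fn+'.pkl','rb'))
def world(c,uv):  # pixels -> world points via depth
    uv=np.atleast_2d(uv).astype(int); z=c['range_z'][uv[:,1],uv[:,0]]
    K=np.array(c['intrinsics']); p=np.c_[(uv[:,0]-K[0,2])/K[0,0],(uv[:,1]-K[1,2])/K[1,1],np.ones(len(uv))]*z[:,None]
    T=np.linalg.inv(np.array(c['view'])); return p@T[:3,:3].T+T[:3,3]
def plane(c,uv,h):  # ray onto plane z=h
    uv=np.atleast_2d(uv).astype(float); K=np.array(c['intrinsics']); d=np.c_[(uv[:,0]-K[0,2])/K[0,0],(uv[:,1]-K[1,2])/K[1,1],np.ones(len(uv))]
    T=np.linalg.inv(np.array(c['view'])); d=d@T[:3,:3].T; o=T[:3,3]
    return o+d*((h-o[2])/d[:,2])[:,None]
def cloud(c):
    v,u=np.mgrid[0:400,0:640]; P=world(c,np.c_[u.ravel(),v.ravel()]).reshape(400,640,3)
    P[c['range_z']==0]=np.nan; return P
E
python3 - <<'E'
from h import *
from station import ctrl
for n in ['scene','side','wrist']: 
    c=snap(n,n+'0'); print(n,np.linalg.inv(c['view'])[:3].round(3).tolist(),np.array(c['intrinsics'])[0,0])
print(ctrl.get_obs(),ctrl.pinch_z)
E
```

```text
pics
scene [[0.857, 0.294, -0.423, 0.963], [0.515, -0.504, 0.694, -0.58], [-0.009, -0.812, -0.583, 0.574]] 373.9704529868137
side [[0.974, -0.158, 0.164, 0.345], [-0.227, -0.656, 0.72, -0.908], [-0.006, -0.738, -0.675, 0.978]] 500.1671970696965
wrist [[1.0, 0.0, -0.001, 0.551], [-0.0, -0.963, -0.271, 0.079], [-0.001, 0.271, -0.963, 0.383]] 300.44208796311574
{'time_s': 0.15, 'qpos': array([-6.66055344e-02,  3.00356124e-01,  1.52142754e+00, -6.70259396e-06,
        1.32071654e+00, -6.65691668e-02]), 'joint_vel': array([-7.78335739e-04, -3.35134853e-03, -3.20678551e-03,  8.89895775e-04,
       -7.31081437e-05, -4.03940471e-04]), 'tau': array([-2.50185103e-04, -5.31960297e+01, -3.52822959e+01,  7.07691838e-02,
        2.35654798e-02, -3.66386917e-05]), 'ee_pos': array([5.49798672e-01, 5.69066394e-06, 2.05014356e-01]), 'eef_rot': array([-3.14068667e+00, -5.38925773e-05,  1.57076160e+00]), 'force': array([-0.4069271 , -0.6476855 , -0.32435014]), 'moment': array([-0.01735301, -0.00926948,  0.01000482]), 'grip_force': 0.0, 'grip_width': 0.09407412592127341} -0.0188
```

View pics/scene0.png

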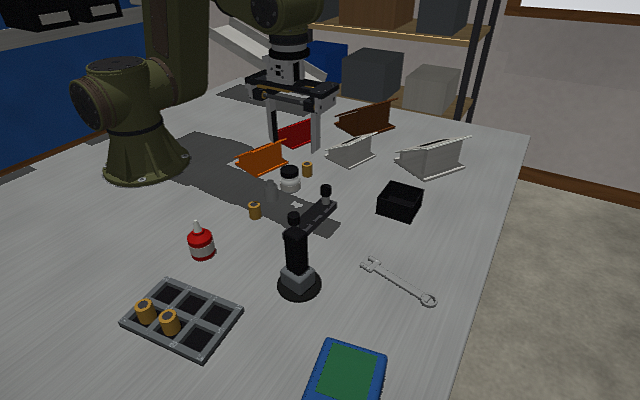

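View pics/side0.png

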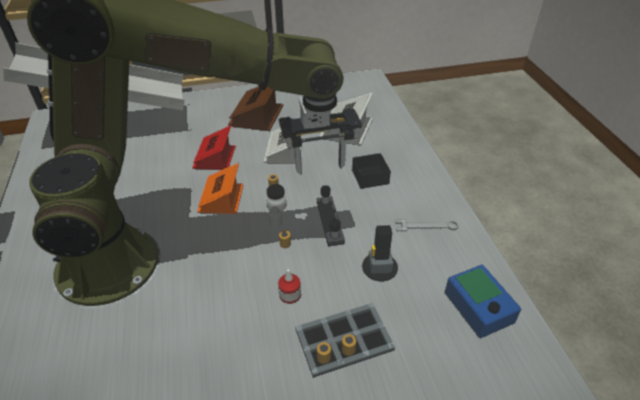

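The scene view shows the tray with two stocked bushings at (145,310) and (168,322), and the bottle at (200,240). The scanner is at (297,265), the fixture bar at (315,212), the wrench at (400,280) and the bin at (400,200). Two spares stand at (255,210) and (307,169), with the jar at (290,178) and what may be the gauge in shadow at (272,190). The white cards are at (350,150) and (430,157).

Next I'll build a top-down map from the depth data.

```bash
cat > topmap.py <<'E'
from h import *
import sys
S=1000
def top(cs):
    H=np.zeros((900,800),np.float32); I=np.zeros((900,800,3),np.uint8)  # rows: x from 0.95 down ; cols: y from .5.. -.4
    pts=[];col=[]
    for c in cs:
        P=cloud(c).reshape(-1,3); k=~np.isnan(P[:,0]); pts.append(P[k]); col.append(c['img'].reshape(-1,3)[k])
    P=np.concatenate(pts); C=np.concatenate(col)
    k=(P[:,2]<0.16)&(P[:,0]>.1)&(P[:,0]<1)&(P[:,1]>-.4)&(P[:,1]<.5); P=P[k];C=C[k]
    o=np.argsort(P[:,2]); P=P[o];C=C[o]
    r=((1-P[:,0])*1000).astype(int).clip(0,899); q=((.5-P[:,1])*1000*8/9).astype(int).clip(0,799)
    H[r,q]=P[:,2]; I[r,q]=C
    return H,I,P,C
if __name__=='__main__':
    H,I,P,C=top([load(f) for f in sys.argv[2:]])
    I=cv2.dilate(I,np.ones((3,3)))
    I=cv2.resize(I,(534,600))
    cv2.imwrite('pics/'+sys.argv[1]+'.png',I)
E
python3 topmap.py top0 scene0 side0 wrist0
```

```text
(no output)
```

View pics/top0.png

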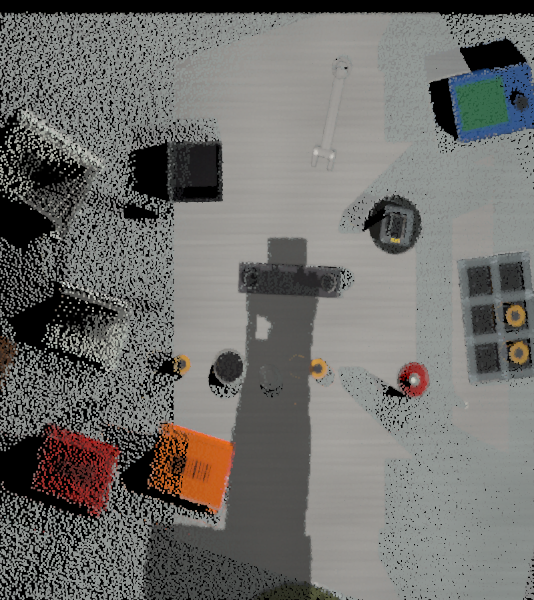

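View pics/wrist0.png

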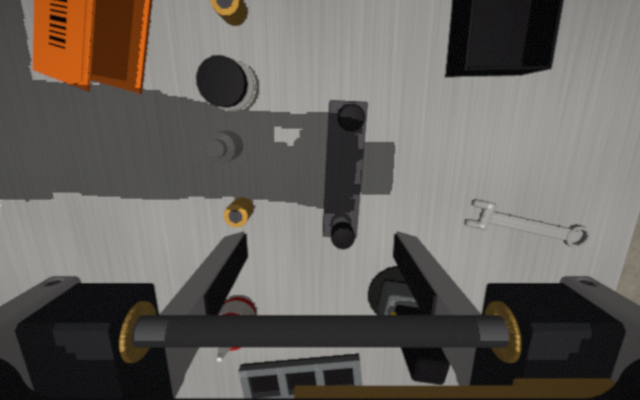

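The top map and wrist view confirm the layout: two spares, the jar, the gauge in shadow (wrist pixel 222,147), and the bottle. The fixture, scanner on its rest, tray, both white cards, wrench and bin are also there. Next I'll measure each one in both views.

```bash
cat > meas.py <<'E'
from h import *
def objs(P,xy,r,zmin,zmax):
    Q=P.reshape(-1,3); k=(np.hypot(Q[:,0]-xy[0],Q[:,1]-xy[1])<r)&(Q[:,2]>zmin)&(Q[:,2]<zmax); return Q[k]
def top_circle(P,xy,r,zmin=.012,tol=.005):
    Q=objs(P,xy,r,zmin,.2)
    if len(Q)<8: return None
    h=np.percentile(Q[:,2],95); T=Q[Q[:,2]>h-tol]
    c,rad=cv2.minEnclosingCircle((T[:,:2]*1000).astype(np.float32))
    return np.r_[np.array(c)/1000,h,rad/1000,len(T)].round(4)
def rect(pts): 
    (c,s,a)=cv2.minAreaRect((pts[:,:2]*1000).astype(np.float32)); return np.round(c,1),np.round(s,1),round(a,1)
E
python3 - <<'E'
from meas import *
G=dict(sp0=(.454,.193,.03),sp1=(.446,-.036,.03),jar=(.452,.116,.04),gauge=(.437,.043,.03),bottle=(.43,-.194,.04),knobL=(.58,.077,.025),knobR=(.58,-.055,.025),scan=(.66,-.167,.06),st0=(.527,-.37,.022),st1=(.472,-.375,.022))
for n in ['scene0','side0','wrist0']:
    c=load(n); P=cloud(c); print(n)
    for k,(x,y,r) in G.items(): print('  ',k,top_circle(P,(x,y),r))
    b=objs(P,(.58,.011),.1,.014,.025); print('  bar',rect(b) if len(b)>5 else None, np.median(b[:,2]) if len(b) else 0)
    b=objs(P,(.523,-.337),.14,.009,.018); print('  tray',rect(b) if len(b)>5 else None,np.median(b[:,2]) if len(b) else 0)
    b=objs(P,(.66,-.167),.06,.003,.009); print('  rest',rect(b) if len(b)>5 else None)
    for q in [(.52,.35),(.737,.415)]:
        b=objs(P,q,.1,.01,.2)
        if len(b)>20: print('  card',rect(b),b[:,2].max().round(3), len(b))
E
```

```text
scene0
   sp0 [4.542e-01 1.939e-01 3.860e-02 1.620e-02 4.900e+01]
   sp1 [ 4.475e-01 -3.770e-02  3.880e-02  1.650e-02  7.900e+01]
   jar [4.492e-01 1.123e-01 6.020e-02 2.570e-02 1.580e+02]
   gauge [4.366e-01 4.530e-02 5.420e-02 1.170e-02 4.200e+01]
   bottle [ 4.328e-01 -1.983e-01  7.840e-02  6.900e-03  4.900e+01]
   knobL [5.825e-01 7.730e-02 6.850e-02 1.470e-02 7.000e+01]
   knobR [ 5.774e-01 -5.400e-02  6.940e-02  1.490e-02  8.700e+01]
   scan [ 6.625e-01 -1.683e-01  1.403e-01  2.070e-02  2.320e+02]
   st0 [ 5.270e-01 -3.694e-01  4.210e-02  1.600e-02  2.140e+02]
   st1 [ 4.722e-01 -3.733e-01  4.180e-02  1.640e-02  1.980e+02]
  bar (array([579.9,  11.1]), array([171.6,  46.4]), 87.3) 0.019211118353189893
  tray (array([ 524.1, -341.9]), array([188.9, 121.9]), 6.4) 0.013513950196934688
  rest (array([ 670.4, -174.8]), array([88.3, 68.7]), 39.3)
  card (array([512.1, 350.1]), array([128.8, 100.3]), 73.4) 0.082 708
  card (array([738.6, 422.3]), array([160.2, 125.1]), 58.7) 0.105 1367
side0
   sp0 [4.524e-01 1.913e-01 4.110e-02 1.560e-02 4.700e+01]
   sp1 [ 4.474e-01 -3.780e-02  4.12
[... 952 characters left out ...]
2 3.930e+02]
   sp1 [ 4.467e-01 -3.600e-02  3.860e-02  1.490e-02  4.500e+02]
   jar [4.489e-01 1.139e-01 6.050e-02 2.500e-02 2.030e+03]
   gauge [4.351e-01 4.630e-02 5.490e-02 1.020e-02 2.760e+02]
   bottle [ 4.303e-01 -1.960e-01  8.930e-02  4.200e-03  5.700e+01]
   knobL [5.815e-01 7.880e-02 6.890e-02 1.380e-02 5.980e+02]
   knobR [ 5.754e-01 -5.260e-02  6.900e-02  1.370e-02  4.330e+02]
   scan [ 6.605e-01 -1.675e-01  1.406e-01  2.100e-02  8.630e+02]
   st0 None
   st1 None
  bar (array([578.5,  13.3]), array([169. ,  45.2]), 87.3) 0.01921741748504091
  tray (array([ 519.6, -310.6]), array([186. ,  61.1]), 6.4) 0.013140602543499691
  rest (array([ 639.3, -155.6]), array([76.7, 40.2]), 54.5)
```

Everything is located, and the smaller white card, whose footprint matches the given dimensions, is at about (0.51, 0.35). In the current orientation, tool x is world y, tool y is world x, and tool z points down. I'll start with spare1.

```bash
python3 -m inch '1 -0.3 -0.85 0.75 0 0 0;1 -0.3 -0.85 0.75 0 0 0;1 -0.3 -0.85 0.75 0 0 0;1 -0.33 -0.88 0.75 0 0 0;1 0 0 0.85 0 0 0;1 0 0 0.85 0 0 0;1 0 0 0.85 0 0 0;1 0 0 0.75 0 0 0;1 0 0 0 0 0 0' 20
python3 -m inch '-1 0 0 0 0 0 0;-1 0 0 0 0 0 0;-1 0 0 0 0 0 0;-1 0 0 0 0 0 0;-1 0 0 0 0 0 0;-1 0 0 0 0 0 0'
```

```text
time_s: 1.27
ee_pos: [0.4462, -0.0368, 0.0153]
eef_rot: [-3.139, -0.0, 1.571]
force: [0.9, -0.1, -0.3]
grip_width: 0.094
grip_force: 0.0
time_s: 2.02
ee_pos: [0.4471, -0.0369, 0.0165]
eef_rot: [-3.142, -0.0, 1.571]
force: [-0.0, -0.6, -0.8]
grip_width: 0.0372
grip_force: 0.0
```

```bash
python3 -m inch '-1 0 0 0 0 0 0;-1 0 0 0 0 0 0;-1 0 0 0 0 0 0;-1 0 0 -0.8 0 0 0;-1 0 0 -0.9 0 0 0;-1 0 0 -0.9 0 0 0;-1 0 0 -0.8 0 0 0;-1 0 0 0 0 0 0'
python3 -m inch '-1 -0.904 0.437 0 0 0 0;-1 -0.904 0.437 0 0 0 0;-1 -0.904 0.437 0 0 0 0;-1 -0.904 0.437 0 0 0 0;-1 -0.904 0.437 0 0 0 0;-1 -0.904 0.437 0 0 0 0;-1 -0.904 0.437 0 0 0 0;-1 -0.904 0.437 0 0 0 0;-1 -0.904 0.437 0 0 0 0;-1 -0.904 0.437 0 0 0 0'
python3 -m inch '-1 0 0 0 0 0 0;-1 0 0 0 0 0 0'
python3 -c "
from h import *
snap('wrist','w1');snap('side','s1')"
```

```text
time_s: 3.02
ee_pos: [0.4478, -0.037, 0.1195]
eef_rot: [3.139, 0.0, 1.571]
force: [0.2, -0.5, -1.3]
grip_width: 0.0295
grip_force: 20.0
time_s: 4.28
ee_pos: [0.5781, -0.3088, 0.1163]
eef_rot: [-3.14, -0.001, 1.571]
force: [0.8, -0.1, -0.4]
grip_width: 0.0299
grip_force: 20.0
time_s: 4.53
ee_pos: [0.5777, -0.3074, 0.117]
eef_rot: [-3.14, -0.001, 1.571]
force: [0.1, -0.9, -0.9]
grip_width: 0.0292
grip_force: 20.0
```

View pics/w1.png

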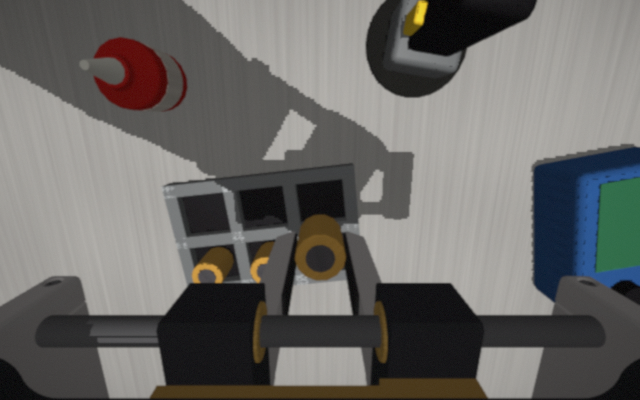

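The bushing is held at (320,245). The target pocket (58, 27) shows at (320,198) and is empty, and the bottle and scanner are in view above it. I'll check the pocket positions from this view.

```bash
python3 - <<'E'
from meas import *
c=load('w1'); P=cloud(c)
I=c['img'].max(2)
for u,v in [(320,198),(262,207),(205,215)]:
    n,L,_,ce=cv2.connectedComponentsWithStats(((I<70)&(abs(P[:,:,2]-.003)<.004)).astype(np.uint8))[0:4]
    Q=P[(L==L[v,u])]; Q=Q[abs(Q[:,2]-.003)<.004]; print(len(Q),rect(Q))
t=np.array([523.5,-341.5]);a=np.radians(6.4);M=np.array([[np.cos(a),-np.sin(a)],[np.sin(a),np.cos(a)]])
for q in [(58,27),(0,27),(-58,27),(58,-27)]: print(q,t+M@q)
print(top_circle(P,(.43,-.197),.04),top_circle(P,(.578,-.308),.03))
for n in ['w1','s1']:
  P=cloud(load(n)); k=objs(P,(.66,-.168),.06,.125,.16); print(len(k),rect(k),np.median(k[:,2]))
E
```

```text
1672 (array([ 578.2, -309.6]), array([46.3, 40.4]), 6.1)
1746 (array([ 519.8, -316.2]), array([45.1, 40.4]), 6.2)
1635 (array([ 460.7, -323. ]), array([43. , 40.2]), 6.9)
(58, 27) [ 578.12887814 -308.20306811]
(0, 27) [ 520.49033883 -314.66826618]
(-58, 27) [ 462.85179952 -321.13346425]
(58, -27) [ 584.14820048 -361.86653575]
[ 4.315e-01 -1.973e-01  8.300e-02  6.000e-03  3.960e+02] [ 5.781e-01 -3.014e-01  1.913e-01  2.260e-02  7.150e+02]
1881 (array([ 659. , -179.3]), array([ 8.6, 35.1]), 82.5) 0.13732124495477305
0 (array([0., 0.]), array([0., 0.]), 0.0) nan
  return _methods._mean(a, axis=axis, dtype=dtype,
  ret = ret.dtype.type(ret / rcount)
```

```bash
python3 -m inch '-1 0 0 1 0 0 0;-1 0 0 1 0 0 0;-1 0 0 0.8 0 0 0;-1 0 0 0.4 0 0 0;-1 0 0 0 0 0 0;0.2 0 0 0 0 0 0;0.2 0 0 0 0 0 0;0.2 0 0 0 0 0 0;0.2 0 0 0 0 0 0'
python3 -m inch '0.2 0 0 -0.8 0 0 0;0.2 0 0 -1 0 0 0;0.2 0 0 -1 0 0 0;1 0 0 -0.6 0 0 0;1 1 -0.83 0 0 0 0;1 1 -0.83 0 0 0 0;1 1 -0.83 0 0 0 0;1 1 -0.83 0 0 0 0;1 1 -0.83 0 0 0 0'
python3 -m inch '1 1 0 0 0 0 0;1 1 0 0 0 0 0;1 1 0 0 0 0 0;1 1 0 0 0 0 0;1 1 0 0 0 0 0;1 1 0 0 0 0 0;1 1 0 0 0 0 0;1 1 0 0 0 0 0;1 1 0 0 0 0 0;1 1 0 0 0 0 0'
python3 -m inch '1 1 0 0 0 0 0;1 0.67 0 0 0 0 0;1 0 0 0 0 0 0'
python3 -c "
from meas import *
P=cloud(snap('side','s2'));print(top_circle(P,(.578,-.308),.025))
P=cloud(snap('wrist','w2'))
for k in [(.4535,.193),(.449,.113),(.4355,.046)]: print(top_circle(P,k,.04))"
```

```text
time_s: 5.75
ee_pos: [0.5783, -0.3082, 0.0227]
eef_rot: [3.141, 0.0, 1.571]
force: [0.1, 0.3, 0.4]
grip_width: 0.0564
grip_force: 0.0
time_s: 6.88
ee_pos: [0.4526, -0.1571, 0.1242]
eef_rot: [-3.141, -0.0, 1.571]
force: [0.3, 0.3, 0.5]
grip_width: 0.0941
grip_force: 0.0
time_s: 8.12
ee_pos: [0.4535, 0.1429, 0.1243]
eef_rot: [-3.141, 0.0, 1.571]
force: [0.9, -0.8, -0.4]
grip_width: 0.094
grip_force: 0.0
time_s: 8.5
ee_pos: [0.4534, 0.1927, 0.1241]
eef_rot: [-3.141, 0.0, 1.572]
force: [-0.6, -0.2, 0.6]
grip_width: 0.0939
grip_force: 0.0
[ 5.778e-01 -3.076e-01  4.350e-02  1.550e-02  1.140e+02]
[4.530e-01 1.938e-01 3.850e-02 1.480e-02 7.800e+02]
[4.485e-01 1.146e-01 6.010e-02 2.490e-02 2.016e+03]
[4.349e-01 4.580e-02 5.520e-02 9.700e-03 1.890e+02]
```

```bash
python3 -m inch '1 0 0 1 0 0 0;1 0 0 1 0 0 0;1 0 0 1 0 0 0;1 0 0 0.6 0 0 0;1 0 0 0 0 0 0;-1 0 0 0 0 0 0;-1 0 0 0 0 0 0;-1 0 0 0 0 0 0;-1 0 0 0 0 0 0;-1 0 0 0 0 0 0' 20
python3 -m inch '-1 0 0 0 0 0 0;-1 0 0 0 0 0 0;-1 0 0 0 0 0 0;-1 0 0 0 0 0 0;-1 0 0 -0.8 0 0 0;-1 0 0 -1 0 0 0;-1 0 0 -1 0 0 0;-1 0 0 -0.8 0 0 0;-1 0 0 0 0 0 0'
python3 -m inch '-1 -1 0 0 0 0 0;-1 -1 0 0 0 0 0;-1 -1 0 0 0 0 0;-1 -1 0 0 0 0 0;-1 -1 0 0 0 0 0;-1 -1 0 0 0 0 0;-1 -1 0 0 0 0 0;-1 -1 0 0 0 0 0;-1 -1 0 0 0 0 0;-1 -1 0 0 0 0 0'
python3 -m inch '-1 -1 0 0 0 0 0;-1 -1 0 0 0 0 0;-1 -1 0 0 0 0 0;-1 -1 0 0 0 0 0;-1 -1 0.1 0 0 0 0;-1 -1 0.1 0 0 0 0;-1 -1 0.1 0 0 0 0;-1 -0.13 0 0 0 0 0;-1 0 0 0 0 0 0'
```

```text
time_s: 9.85
ee_pos: [0.4538, 0.1921, 0.0166]
eef_rot: [3.141, -0.0, 1.571]
force: [0.5, -0.3, 0.3]
grip_width: 0.0474
grip_force: 0.0
time_s: 10.98
ee_pos: [0.4543, 0.1922, 0.1256]
eef_rot: [3.139, -0.001, 1.571]
force: [0.2, -0.6, -1.5]
grip_width: 0.0294
grip_force: 20.0
time_s: 12.22
ee_pos: [0.4531, -0.1089, 0.123]
eef_rot: [-3.14, -0.001, 1.571]
force: [0.2, 0.4, -0.6]
grip_width: 0.0295
grip_force: 20.0
time_s: 13.35
ee_pos: [0.4623, -0.3213, 0.1233]
eef_rot: [-3.14, -0.001, 1.571]
force: [-0.1, 0.1, -0.4]
grip_width: 0.0295
grip_force: 20.0
```

```bash
python3 -m inch '-1 0 0 1 0 0 0;-1 0 0 1 0 0 0;-1 0 0 0.9 0 0 0;-1 0 0 0.5 0 0 0;-1 0 0 0 0 0 0;0.2 0 0 0 0 0 0;0.2 0 0 0 0 0 0;0.2 0 0 0 0 0 0;0.2 0 0 0 0 0 0'
python3 -m inch '0.2 0 0 -0.8 0 0 0;0.2 0 0 -1 0 0 0;0.2 0 0 -1 0 0 0;1 0 0 -0.6 0 0 0;1 1 -0.23 0 0 0 0;1 1 -0.23 0 0 0 0;1 1 -0.23 0 0 0 0;1 1 -0.23 0 0 0 0;1 1 0 0 0 0 0;1 1 0 0 0 0 0'
python3 -m inch '1 1 0 0 0 0 0;1 1 0 0 0 0 0;1 1 0 0 0 0 0;1 1 0 0 0 0 0;1 1 0 0 0 0 0;1 1 0 0 0 0 0;1 0.25 0 0 0 0 0;1 0 0 0 0 0 0'
python3 -c "
from meas import *
P=cloud(snap('side','s3'))
for k in [(.462,-.321),(.578,-.308),(.526,-.37),(.471,-.374)]: print(top_circle(P,k,.022))
P=cloud(snap('wrist','w3'))
for k in [(.449,.113),(.4355,.046)]: print(top_circle(P,k,.04))
b=objs(P,(.58,.011),.1,.014,.025); print(rect(b),np.median(b[:,2]))
for k in [(.581,.078),(.5755,-.053)]: print(top_circle(P,k,.025))
"
```

```text
time_s: 14.48
ee_pos: [0.4628, -0.322, 0.0227]
eef_rot: [3.141, 0.0, 1.571]
force: [-0.5, -0.5, 1.0]
grip_width: 0.0565
grip_force: 0.0
time_s: 15.72
ee_pos: [0.4348, -0.1409, 0.1243]
eef_rot: [-3.141, -0.0, 1.571]
force: [0.4, -0.3, 0.8]
grip_width: 0.0942
grip_force: 0.0
time_s: 16.73
ee_pos: [0.435, 0.0454, 0.1243]
eef_rot: [-3.141, 0.0, 1.572]
force: [-0.2, -0.4, -0.4]
grip_width: 0.0937
grip_force: 0.0
[ 4.620e-01 -3.213e-01  4.410e-02  1.570e-02  1.230e+02]
[ 5.771e-01 -3.082e-01  4.380e-02  1.500e-02  1.210e+02]
[ 5.244e-01 -3.693e-01  4.410e-02  1.490e-02  1.290e+02]
[ 4.698e-01 -3.756e-01  4.380e-02  1.510e-02  1.410e+02]
[4.487e-01 1.140e-01 6.040e-02 2.480e-02 3.114e+03]
[4.351e-01 4.620e-02 5.480e-02 9.900e-03 4.060e+02]
(array([578.6,  20.9]), array([154. ,  45.5]), 87.6) 0.019192370177716078
[5.813e-01 7.910e-02 6.880e-02 1.420e-02 9.710e+02]
[ 5.779e-01 -4.190e-02  6.700e-02  4.800e-03  6.200e+01]
```

```bash
python3 -m inch '1 0 0 1 0 0 0;1 0 0 1 0 0 0;1 0 0 1 0 0 0;1 0 0 0.87 0 0 0;-1 0 0 0 0 0 0;-1 0 0 0 0 0 0;-1 0 0 0 0 0 0;-1 0 0 0 0 0 0;-1 0 0 0 0 0 0;-1 0 0 0 0 0 0' 30
python3 -m inch '-1 0 0 0 0 0 0;-1 0 0 0 0 0 0;-1 0 0 0 0 0 0;-1 0 0 -0.87 0 0 0;-1 0 0 -1 0 0 0;-1 0 0 -1 0 0 0;-1 0 0 -1 0 0 0;-1 0 0 0 0 0 0'
python3 -m inch '-1 -0.2 0.95 0 0 0 0;-1 -0.2 0.95 0 0 0 0;-1 -0.2 0.95 0 0 0 0;-1 -0.2 0.95 0 0 0 0;-1 -0.2 0.7 0 0 0 0;-1 -0.1 0.29 0 0 0 0;-1 0 0 0 0 0 0;-1 0 0 0 0 0 0'
python3 -m inch '-1 0 0 0.8 0 0 0;-1 0 0 0.9 0 0 0;-1 0 0 0.7 0 0 0;-1 0 0 0.4 0 0 0;-1 0 0 0.25 0 0 0;-1 0 0 0 0 0 0'
```

```text
time_s: 18.08
ee_pos: [0.4351, 0.0456, 0.0085]
eef_rot: [3.141, -0.0, 1.571]
force: [0.2, 0.5, -0.2]
grip_width: 0.0375
grip_force: 0.0
time_s: 19.08
ee_pos: [0.4358, 0.0456, 0.1256]
eef_rot: [3.138, -0.0, 1.571]
force: [-0.4, -0.4, -2.0]
grip_width: 0.0355
grip_force: 30.0
time_s: 20.08
ee_pos: [0.5781, 0.0128, 0.1241]
eef_rot: [-3.141, -0.0, 1.571]
force: [-0.5, 0.5, -1.8]
grip_width: 0.0355
grip_force: 30.0
time_s: 20.82
ee_pos: [0.5788, 0.0127, 0.033]
eef_rot: [3.142, -0.0, 1.571]
force: [0.3, -0.3, -2.4]
grip_width: 0.0352
grip_force: 30.0
```

```bash
python3 -m inch '-1 0 0 0.13 0 0 0;-1 0 0 0 0 0 0;0.2 0 0 0 0 0 0;0.2 0 0 0 0 0 0;0.2 0 0 0 0 0 0;0.2 0 0 0 0 0 0;0.2 0 0 -0.7 0 0 0;0.2 0 0 -1 0 0 0;0.2 0 0 -1 0 0 0;1 0 0 -0.5 0 0 0'
python3 -m inch '1 0.68 -0.87 0 0 0 0;1 0.68 -0.87 0 0 0 0;1 0.68 -0.87 0 0 0 0;1 0.68 -0.87 0 0 0 0;1 0.66 -0.85 0 0 0 0;1 0 0 0 0 0 0'
python3 -c "
from meas import *
for n in ['side','scene','wrist']:
  P=cloud(snap(n,n[:2]+'4'));print(n)
  for k in [(.5787,.0127),(.581,.0785),(.5755,-.0526),(.449,.113),(.431,-.1975)]: print(top_circle(P,k,.03 if k[1]>-.1 else .04))
"
```

```text
time_s: 22.08
ee_pos: [0.5792, 0.0126, 0.1266]
eef_rot: [3.14, 0.0, 1.571]
force: [0.1, -0.5, 0.3]
grip_width: 0.0634
grip_force: 0.0
time_s: 22.82
ee_pos: [0.4478, 0.1148, 0.1248]
eef_rot: [-3.141, 0.0, 1.573]
force: [1.0, -0.7, -0.6]
grip_width: 0.094
grip_force: 0.0
side
[5.78e-01 1.30e-02 7.56e-02 1.26e-02 4.10e+01]
[5.809e-01 7.620e-02 7.120e-02 1.500e-02 5.400e+01]
[ 5.748e-01 -5.510e-02  6.990e-02  1.400e-02  7.300e+01]
[4.475e-01 1.132e-01 6.250e-02 2.620e-02 1.750e+02]
[ 4.298e-01 -2.002e-01  8.010e-02  7.300e-03  4.000e+01]
scene
[5.791e-01 1.220e-02 7.380e-02 1.110e-02 4.700e+01]
[5.836e-01 7.590e-02 6.860e-02 1.420e-02 6.600e+01]
[ 5.768e-01 -5.370e-02  6.890e-02  1.400e-02  8.800e+01]
[4.500e-01 1.129e-01 6.010e-02 2.620e-02 1.620e+02]
[ 4.332e-01 -1.980e-01  7.720e-02  7.200e-03  5.000e+01]
wrist
[5.782e-01 1.310e-02 2.030e-02 2.980e-02 2.350e+02]
[5.813e-01 7.950e-02 6.870e-02 1.420e-02 7.790e+02]
[ 5.751e-01 -5.170e-02  6.890e-02  1.400e-02  3.870e+02]
[4.487e-01 1.141e-01 6.020e-02 2.490e-02 2.500e+03]
None
```

```bash
python3 -m inch '1 0 0 1 0 0 0;1 0 0 1 0 0 0;1 0 0 1 0 0 0;1 0 0 0.66 0 0 0;-1 0 0 0 0 0 0;-1 0 0 0 0 0 0;-1 0 0 0 0 0 0;-1 0 0 0 0 0 0;-1 0 0 0 0 0 0;-1 0 0 0 0 0 0' 20
python3 -m inch '-1 0 0 0 0 0 0;-1 0 0 -0.86 0 0 0;-1 0 0 -1 0 0 0;-1 0 0 -1 0 0 0;-1 0 0 -0.8 0 0 0;-1 0 0 0 0 0 0'
python3 -m inch '-1 -0.44 0.92 0 0 0 0;-1 -0.44 0.92 0 0 0 0;-1 -0.44 0.92 0 0 0 0;-1 -0.44 0.92 0 0 0 0;-1 -0.44 0.92 0 0 0 0;-1 -0.44 0.92 0 0 0 0;-1 -0.44 0.92 0 0 0 0;-1 -0.42 0.9 0 0 0 0;-1 0 0 0 0 0 0;-1 0 0 0 0 0 0'
```

```text
time_s: 24.22
ee_pos: [0.4492, 0.114, 0.0157]
eef_rot: [3.141, -0.0, 1.571]
force: [-1.9, -0.6, 6.3]
grip_width: 0.0553
grip_force: 20.0
time_s: 24.98
ee_pos: [0.4495, 0.1141, 0.1261]
eef_rot: [3.139, -0.0, 1.571]
force: [0.8, 0.6, -2.8]
grip_width: 0.0553
grip_force: 20.0
time_s: 26.22
ee_pos: [0.6683, 0.0093, 0.1235]
eef_rot: [-3.139, -0.0, 1.571]
force: [-0.7, 0.4, -1.9]
grip_width: 0.0558
grip_force: 20.0
```

```bash
python3 -m inch '-1 0 0 0.8 0 0 0;-1 0 0 1 0 0 0;-1 0 0 0.9 0 0 0;-1 0 0 0.5 0 0 0;-1 0 0 0.35 0 0 0;-1 0 0 0 0 0 0;0.6 0 0 0 0 0 0;0.6 0 0 0 0 0 0;0.6 0 0 0 0 0 0;0.6 0 0 0 0 0 0'
python3 -m inch '0.6 0 0 -0.8 0 0 0;0.6 0 0 -1 0 0 0;0.6 0 0 -1 0 0 0;1 0 0 -0.8 0 0 0;1 0 0 0 0 0 0'
python3 -m inch '1 -0.86 -0.99 0 0 0 0;1 -0.86 -0.99 0 0 0 0;1 -0.86 -0.99 0 0 0 0;1 -0.86 -0.99 0 0 0 0;1 -0.86 -0.99 0 0 0 0;1 -0.86 -0.99 0 0 0 0;1 -0.86 -0.99 0 0 0 0;1 -0.86 -0.97 0 0 0 0;1 0 0 0 0 0 0'
python3 -c "
from meas import *
for n in ['side','scene','wrist']:
  P=cloud(snap(n,n[:2]+'5'));print(n)
  for k in [(.5787,.0127),(.581,.0785),(.5755,-.0526),(.669,.009),(.431,-.1975)]: print(top_circle(P,k,.04 if k[1]<-.1 else .032 if k[0]>.6 else .028))
"
```

```text
time_s: 27.48
ee_pos: [0.6692, 0.009, 0.0188]
eef_rot: [3.141, 0.0, 1.571]
force: [-0.7, 0.3, 0.5]
grip_width: 0.0753
grip_force: 0.0
time_s: 28.1
ee_pos: [0.6699, 0.009, 0.1284]
eef_rot: [3.138, 0.0, 1.571]
force: [-0.1, -0.2, 0.7]
grip_width: 0.0915
grip_force: 0.0
time_s: 29.22
ee_pos: [0.4305, -0.1983, 0.1256]
eef_rot: [-3.14, -0.001, 1.568]
force: [0.1, 0.6, -0.4]
grip_width: 0.094
grip_force: 0.0
side
[5.785e-01 1.210e-02 7.640e-02 1.070e-02 3.500e+01]
[5.811e-01 7.780e-02 7.120e-02 1.450e-02 5.300e+01]
[ 5.743e-01 -5.480e-02  7.030e-02  1.600e-02  6.800e+01]
[6.679e-01 7.600e-03 6.260e-02 2.690e-02 1.770e+02]
[ 4.292e-01 -1.995e-01  7.860e-02  7.300e-03  4.200e+01]
scene
[5.801e-01 1.000e-02 7.410e-02 1.070e-02 4.700e+01]
[5.829e-01 7.770e-02 6.860e-02 1.390e-02 6.700e+01]
[ 5.758e-01 -5.330e-02  6.900e-02  1.470e-02  8.800e+01]
[6.708e-01 8.000e-03 6.030e-02 2.560e-02 2.660e+02]
[ 4.338e-01 -1.988e-01  7.750e-02  7.000e-03  5.100e+01]
wrist
None
None
[ 5.753e-01 -5.310e-02  6.880e-02  1.440e-02  1.424e+03]
None
[ 4.299e-01 -1.962e-01  8.130e-02  6.500e-03  2.080e+02]
```

```bash
python3 -m inch '1 0 0 1 0 0 0;1 0 0 1 0 0 0;1 0 0 1 0 0 0;1 0 0 0.85 0 0 0;-1 0 0 0 0 0 0;-1 0 0 0 0 0 0;-1 0 0 0 0 0 0;-1 0 0 0 0 0 0;-1 0 0 0 0 0 0;-1 0 0 0 0 0 0' 20
python3 -m inch '-1 0 0 0 0 0 0;-1 0 0 -0.85 0 0 0;-1 0 0 -1 0 0 0;-1 0 0 -1 0 0 0;-1 0 0 -0.9 0 0 0;-1 0 0 0 0 0 0'
python3 -m inch '-1 1 0.43 0 0 0 0;-1 1 0.43 0 0 0 0;-1 1 0.43 0 0 0 0;-1 1 0.43 0 0 0 0;-1 1 0.43 0 0 0 0;-1 1 0.43 0 0 0 0;-1 1 0.43 0 0 0 0;-1 1 0.43 0 0 0 0;-1 1 0.43 0 0 0 0;-1 1 0.43 0 0 0 0'
python3 -m inch '-1 1 0.43 0 0 0 0;-1 0.8 0.4 0 0 0 0;-1 0.24 0.02 0 0 0 0;-1 0 0 0 0 0 0;-1 0 0 0 0 0 0'
```

```text
time_s: 30.62
ee_pos: [0.4323, -0.1975, 0.0115]
eef_rot: [3.141, 0.0, 1.571]
force: [-2.1, 1.3, 6.8]
grip_width: 0.0515
grip_force: 20.0
time_s: 31.38
ee_pos: [0.4328, -0.1978, 0.1249]
eef_rot: [3.139, 0.002, 1.571]
force: [0.2, -0.3, -1.3]
grip_width: 0.0517
grip_force: 20.0
time_s: 32.62
ee_pos: [0.5609, 0.1035, 0.1218]
eef_rot: [-3.14, 0.0, 1.571]
force: [0.0, -0.9, -1.1]
grip_width: 0.0514
grip_force: 20.0
time_s: 33.25
ee_pos: [0.5863, 0.163, 0.1232]
eef_rot: [-3.141, 0.0, 1.57]
force: [-0.4, 0.4, -1.9]
grip_width: 0.0512
grip_force: 20.0
```

```bash
python3 -m inch '-1 0 0 0.8 0 0 0;-1 0 0 1 0 0 0;-1 0 0 1 0 0 0;-1 0 0 0.55 0 0 0;-1 0 0 0.35 0 0 0;-1 0 0 0 0 0 0;0.6 0 0 0 0 0 0;0.6 0 0 0 0 0 0;0.6 0 0 0 0 0 0;0.6 0 0 0 0 0 0'
python3 -m inch '0.6 0 0 -0.8 0 0 0;0.6 0 0 -1 0 0 0;0.6 0 0 -1 0 0 0;1 0 0 -0.9 0 0 0;1 0.8 -0.55 -0.85 0 0 0;1 0.8 -0.55 -0.85 0 0 0;1 0.8 -0.55 -0.85 0 0 0;1 0.8 -0.55 -0.85 0 0 0;1 0 0 0 0 0 0;1 0 0 0 0 0 0'
python3 -c "
from meas import *
for n in ['side','scene','wrist']:
  P=cloud(snap(n,n[:2]+'6'));print(n)
  for k in [(.5787,.0127),(.581,.0785),(.5755,-.0526),(.669,.009),(.5855,.163)]: print(top_circle(P,k,.04 if k[1]>.1 else .032 if k[0]>.6 else .028))
"
```

```text
time_s: 34.5
ee_pos: [0.5867, 0.1638, 0.0127]
eef_rot: [3.141, -0.0, 1.571]
force: [0.3, 0.5, -0.7]
grip_width: 0.0749
grip_force: 0.0
time_s: 35.75
ee_pos: [0.5207, 0.2592, 0.2246]
eef_rot: [-3.141, 0.001, 1.571]
force: [-0.1, -0.9, -0.4]
grip_width: 0.0938
grip_force: 0.0
side
[5.79e-01 1.15e-02 7.55e-02 1.29e-02 4.20e+01]
[5.816e-01 7.830e-02 7.050e-02 1.560e-02 5.400e+01]
[ 5.742e-01 -5.500e-02  7.060e-02  1.580e-02  6.800e+01]
[6.687e-01 7.900e-03 6.250e-02 2.640e-02 1.850e+02]
[5.855e-01 1.600e-01 7.820e-02 7.600e-03 2.900e+01]
scene
[5.801e-01 1.200e-02 7.400e-02 1.080e-02 4.700e+01]
[5.82e-01 7.75e-02 6.85e-02 1.42e-02 7.00e+01]
[ 5.767e-01 -5.430e-02  6.910e-02  1.390e-02  8.800e+01]
[6.708e-01 9.300e-03 6.020e-02 2.640e-02 2.640e+02]
[5.886e-01 1.602e-01 7.790e-02 6.300e-03 3.300e+01]
wrist
[5.787e-01 1.310e-02 7.470e-02 1.060e-02 1.700e+02]
[5.809e-01 8.550e-02 6.090e-02 1.200e-02 8.300e+01]
[ 5.755e-01 -4.400e-02  4.830e-02  1.030e-02  4.600e+01]
[6.686e-01 9.700e-03 6.030e-02 2.490e-02 8.260e+02]
[5.867e-01 1.653e-01 8.050e-02 6.400e-03 1.100e+02]
```

View pics/wr6.png

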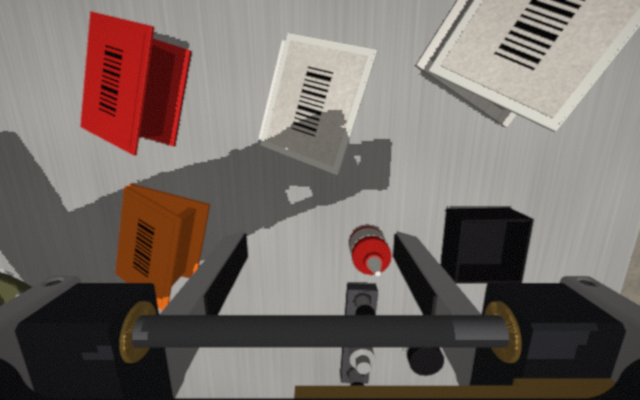

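The bottle stands left of the bar at (371,250) and the gauge is on it at (357,362). The smaller white card's label is at (312,102), next to the bigger white card at upper right. I'll fit the label plane and measure the scanner.

```bash
python3 - <<'E'
from meas import *
c=load('wr6');P=cloud(c)
Q=objs(P,(.507,.35),.075,.025,.09)
for _ in range(3):
    m=np.median(Q,0); w=np.linalg.svd(Q-Q.mean(0),full_matrices=False)[2][2]; w*=np.sign(w[2]); d=(Q-Q.mean(0))@w; Q=Q[abs(d)<max(.003,1.5*d.std())]
print('plane',len(Q),Q.mean(0),w,'tilt',np.degrees(np.arccos(w[2])))
u0,v0=312,102
g=c['img'].max(2)[60:142,288:340]
loc=cv2.morphologyEx((g<70).astype(np.uint8),cv2.MORPH_CLOSE,np.ones((5,5)))
n,L,S,ce=cv2.connectedComponentsWithStats(loc); i=1+np.argmax(S[1:,4]); print(S[i],ce[i])
vs,us=np.nonzero(L==i); uv=np.c_[us+288,vs+60]
pts=world(c,uv); print('label mean',pts.mean(0), 'n',len(uv))
r=cv2.minAreaRect(uv.astype(np.float32)); print(r, world(c,[r[0]]))
# side/scene views of label
for f in ['sc6','si6']:
    C=load(f);PP=cloud(C); m=(C['img'].max(2)<60)&(np.hypot(PP[:,:,0]-.507,PP[:,:,1]-.35)<.045)&(PP[:,:,2]>.03); print(f,m.sum(),np.nanmean(PP[m],0))
# scanner
for f in ['scene0','sc6','si6','wrist0']:
    PP=cloud(load(f)); k=objs(PP,(.66,-.168),.05,.132,.16); print(f,len(k),rect(k),np.median(k[:,2]))
    k=objs(PP,(.66,-.168),.06,.037,.05); print('  head',len(k),rect(k))
E
```

```text
plane 10520 [0.51481387 0.3543965  0.05710695] [-0.45724573  0.13806944  0.87855744] tilt 28.53116522674709
[  4  46  29  30 491] [19.28716904 60.52953157]
label mean [0.50698507 0.33432645 0.05940698] n 491
((306.203857421875, 120.41922760009766), (23.417448043823242, 25.259267807006836), 15.255118370056152) [[0.5054572  0.3348835  0.05446286]]
sc6 32 [0.50707701 0.34407544 0.05424271]
si6 9 [0.50922018 0.32827526 0.05975066]
scene0 269 (array([ 663.2, -169.4]), array([30.2, 35.2]), 82.5) 0.13957434505059163
  head 318 (array([ 663.3, -169. ]), array([48.5, 53.3]), 80.3)
sc6 268 (array([ 663.1, -169.5]), array([29.4, 35.8]), 84.3) 0.13954358630914718
  head 321 (array([ 663.1, -169.4]), array([47.5, 53.8]), 82.2)
si6 173 (array([ 659.6, -170.3]), array([32.7, 36.9]), 74.0) 0.14026295474038075
  head 196 (array([ 660.1, -170.3]), array([48.9, 54.1]), 77.6)
wrist0 998 (array([ 660.7, -166.7]), array([29.7, 35.9]), 80.7) 0.13953806152077658
  head 449 (array([ 649.5, -152.6]), array([46.4, 27.9]), 21.6)
```

```bash
python3 - <<'E'
from meas import *
for f in ['w1','wrist0','si6']:
    c=load(f);P=cloud(c);h=cv2.cvtColor(c['img'],cv2.COLOR_BGR2HSV)
    m=(h[:,:,0]>18)&(h[:,:,0]<38)&(h[:,:,1]>120)&(np.hypot(P[:,:,0]-.66,P[:,:,1]+.168)<.06)
    if m.sum(): print(f,m.sum(),np.nanmin(P[m],0),np.nanmax(P[m],0))
c=load('wr6'); K=np.array(c['intrinsics']);T=np.linalg.inv(c['view'])
n=np.array([-.4572,.1381,.8786]);p0=np.array([.5148,.3544,.0571])
# label corners: dark bars within board
g=c['img'].max(2);P=cloud(c);d=(P-p0)@n
m=(g<60)&(abs(d)<.004)&(np.hypot(P[:,:,0]-.508,P[:,:,1]-.345)<.05)
for thr,v1 in [(70,110),(45,142)]:
    mm=(g<thr)&(abs(d)<.004)&(np.hypot(P[:,:,0]-.508,P[:,:,1]-.345)<.05); print(thr,rect(P[mm]),mm.sum())
for uv in [(312,101),(313,100)]:
    r=T[:3,:3]@np.linalg.inv(K)@np.r_[uv,1]; o=T[:3,3]; print(o+r*((p0-o)@n)/(r@n))
cr=c['img'][55:145,270:350]; cv2.imwrite('pics/lab.png',cv2.resize(cr,None,fx=6,fy=6,interpolation=cv2.INTER_NEAREST))
E
python3 -m inch '1 -1 0 0 0 0 0;1 -1 0 0 0 0 0;1 -1 0.3 0 0 0 0;1 -1 0.35 0 0 0 0;1 -1 0.35 0 0 0 0.1;1 -1 0.4 0 0 0 0.1;1 -1 0.4 0 0 0 0.1;1 -1 0.4 0 0 0 0.1;1 -1 0.4 0 0 0 0.1;1 -1 0.4 0 0 0 0.1'
python3 -m inch '1 -1 0.5 0 0 0 0;1 -1 0.6 0 0 0 0;1 -1 0.6 0 0 0 0;1 -1 0.6 0 0 0 0;1 0 0 0 0 0 0;1 0 0 0 0 0 0'
python3 -c "
from meas import *
P=cloud(snap('wrist','w7'))
k=objs(P,(.6613,-.1685),.05,.132,.16); print(len(k),rect(k),np.median(k[:,2]))
k=objs(P,(.6613,-.1685),.06,.037,.05); print('  head',len(k),rect(k))
"
```

```text
w1 578 [ 0.63674545 -0.18422185  0.04477392] [ 0.66927277 -0.1462106   0.12949128]
wrist0 19 [ 0.63903976 -0.16399378  0.05293823] [ 0.64550477 -0.15424603  0.13223419]
si6 35 [ 0.63565884 -0.17618747  0.05471528] [ 0.64303037 -0.16089342  0.09138232]
70 (array([510.9, 351.8]), array([62.9, 26.7]), 72.9) 378
45 (array([511.5, 354.4]), array([56.8, 25.4]), 73.3) 188
[0.5123699  0.35496811 0.05574614]
[0.51348355 0.35598328 0.05616609]
time_s: 37.15
ee_pos: [0.6028, -0.0448, 0.2248]
eef_rot: [-3.141, 0.0, 1.465]
force: [-0.3, -0.1, 0.0]
grip_width: 0.0943
grip_force: 0.0
time_s: 37.9
ee_pos: [0.6584, -0.1696, 0.2248]
eef_rot: [-3.14, -0.0, 1.466]
force: [-0.1, 1.2, 0.3]
grip_width: 0.0937
grip_force: 0.0
1202 (array([ 661.3, -167.7]), array([30.1, 35.9]), 80.8) 0.13982441798235862
  head 586 (array([ 661.5, -166.9]), array([47.2, 54.1]), 83.0)
```

View pics/lab.png

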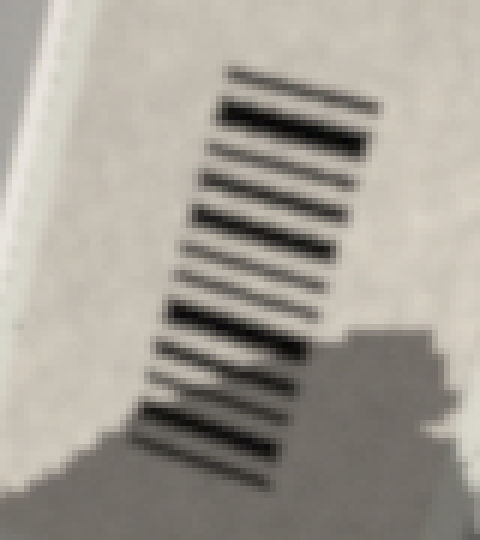

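View pics/w7.png

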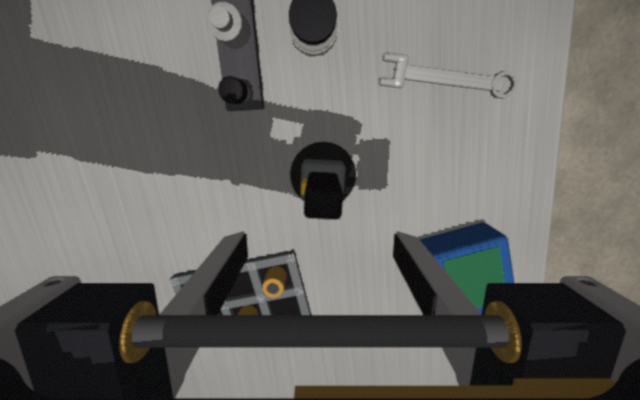

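The label corners in the crop put its centre at image pixel (312, 101), which is (0.5124, 0.355, 0.0557). The scanner is at w7 (323,175), with the yellow trigger on its near side at (304,186).

```bash
python3 - <<'E'
from meas import *
for f in ['w1','w7','si6','s3']:
    c=load(f);P=cloud(c);h=cv2.cvtColor(c['img'],cv2.COLOR_BGR2HSV)
    m=(h[:,:,0]>18)&(h[:,:,0]<38)&(h[:,:,1]>150)&(h[:,:,2]>60)&(np.hypot(P[:,:,0]-.66,P[:,:,1]+.168)<.06)
    print(f,m.sum(),np.percentile(P[m],[5,50,95],axis=0).round(4).tolist())
# rest centre: dark rim outline in w7 at height .006
for f in ['w7','w1','sc6']:
    c=load(f);P=cloud(c);m=((c['img'].max(2)<60)&(abs(P[:,:,2]-.006)<.003)&(np.hypot(P[:,:,0]-.66,P[:,:,1]+.168)<.06))
    ct,r=cv2.minEnclosingCircle((P[m][:,:2]*1000).astype(np.float32)); print(f,m.sum(),ct,r)
E
```

```text
w1 513 [[0.6372, -0.1719, 0.0605], [0.6398, -0.167, 0.0798], [0.644, -0.1597, 0.0828]]
w7 3833 [[0.6138, -0.1574, 0.3316], [0.6914, -0.1528, 0.3475], [0.7153, -0.1354, 0.3502]]
si6 18 [[0.6376, -0.174, 0.0648], [0.6402, -0.1707, 0.0811], [0.6429, -0.1636, 0.0846]]
s3 17 [[0.638, -0.1735, 0.0638], [0.6399, -0.1706, 0.0802], [0.6429, -0.1614, 0.0844]]
w7 1426 (662.47314453125, -165.37574768066406) 44.44887161254883
w1 2526 (661.988037109375, -166.47496032714844) 43.77193069458008
sc6 513 (664.005859375, -168.31787109375) 44.373600006103516
```

```bash
python3 -m inch '1 0.07 0.1 1 0 0 0.15;1 0 0 1 0 0 0;1 0 0 1 0 0 0;1 0 0 0.8 0 0 0;1 0 0 0.43 0 0 0;1 0 0 0 0 0 0;-1 0 0 0 0 0 0;-1 0 0 0 0 0 0;-1 0 0 0 0 0 0' 30
python3 -m inch '-1 0 0 0 0 0 0;-1 0 0 0 0 0 0;-1 0 0 0 0 0 0;-1 0 0 0 0 0 0;-1 0 0 0 0 0 0;-1 0 0 0 0 0 0;-1 0 0 0 0 0 0'
cat > chk.py <<'E'
from meas import *
for n in ['side','scene']:
  P=cloud(snap(n,n[:2]+'c'));print(n)
  for k,r in [((.5787,.0127),.028),((.669,.009),.05),((.5855,.163),.05),((.578,-.308),.022),((.462,-.321),.022),((.526,-.37),.022),((.471,-.374),.022)]: print(top_circle(P,k,r))
  k=objs(P,(.6613,-.1685),.05,.132,.16)
  if len(k): print(len(k),rect(k),np.median(k[:,2]))
E
python3 chk.py; python3 -c "
from station import ctrl;print(ctrl.get_obs()['qpos'])"
```

```text
time_s: 39.08
ee_pos: [0.6621, -0.1679, 0.0992]
eef_rot: [3.141, 0.0, 1.44]
force: [1.5, 0.5, -0.7]
grip_width: 0.0671
grip_force: 0.0
time_s: 39.95
ee_pos: [0.6619, -0.1678, 0.0986]
eef_rot: [-3.141, -0.0, 1.44]
force: [0.3, -0.4, -1.2]
grip_width: 0.0358
grip_force: 29.8
side
[5.781e-01 1.130e-02 7.570e-02 1.000e-02 3.900e+01]
[ 6.657e-01 -1.400e-02  5.090e-02  5.500e-03  1.100e+01]
[5.858e-01 1.621e-01 7.990e-02 7.200e-03 2.400e+01]
[ 5.767e-01 -3.089e-01  4.410e-02  1.550e-02  1.190e+02]
[ 4.626e-01 -3.207e-01  4.380e-02  1.520e-02  1.320e+02]
[ 5.241e-01 -3.691e-01  4.400e-02  1.540e-02  1.340e+02]
[ 4.684e-01 -3.752e-01  4.340e-02  1.520e-02  1.500e+02]
281 (array([ 660.8, -170.4]), array([32.6, 61.4]), 84.8) 0.14087618683192005
scene
None
[6.709e-01 8.000e-03 5.990e-02 2.460e-02 1.730e+02]
[5.881e-01 1.609e-01 7.760e-02 7.100e-03 3.300e+01]
[ 5.799e-01 -3.082e-01  4.170e-02  1.520e-02  1.900e+02]
[ 4.636e-01 -3.193e-01  4.170e-02  1.660e-02  1.660e+02]
[ 5.272e-01 -3.687e-01  4.200e-02  1.550e-02  2.180e+02]
[ 4.725e-01 -3.745e-01  4.220e-02  1.580e-02  1.930e+02]
468 (array([ 663.1, -169.7]), array([27.9, 62.4]), 80.3) 0.14081689640388276
[-3.01989147e-01  6.89434792e-01  1.20058175e+00 -5.44212813e-06
  1.25169555e+00 -1.71091552e-01]
```

```bash
python3 -m inch '-1 0 0 -0.5 0 0 0;-1 0 0 -0.8 0 0 0;-1 0 0 -1 0 0 0;-1 0 0 -1 0 0 0;-1 0 0 -0.6 0 0 0;-1 0 0 -0.3 0 0 0;-1 0 0 0 0 0 0'
python3 -m inch '-1 0.5 -0.3 0 0 0 0;-1 0.9 -0.54 0 0 0 0;-1 0.95 -0.57 0 0 0 0;-1 0.95 -0.57 0 0 0 0;-1 0.95 -0.57 0 0 0 0;-1 0.95 -0.57 0 0 0 0;-1 0.95 -0.57 0 0 0 0;-1 0.95 -0.57 0 0 0 0;-1 0.95 -0.57 0 0 0 0;-1 0.95 -0.57 0 0 0 0'
python3 -m inch '-1 0.95 -0.57 0 0 0 0;-1 0.95 -0.57 0 0 0 0;-1 0.95 -0.57 0 0 0 0;-1 0.95 -0.57 0 0 0 0;-1 0.95 -0.57 0 0 0 0;-1 0.95 -0.57 0 0 0 0;-1 0.95 -0.57 0 0 0 0;-1 0.95 -0.57 0 0 0 0;-1 0.52 -0.28 0 0 0 0;-1 0 0 0 0 0 0'
python3 -m inch '-1 0 0 0 -0.56 -0.09 0;-1 0 0 0 -0.56 -0.09 0;-1 0 0 0 -0.56 -0.09 0;-1 0 0 0 -0.56 -0.09 0;-1 0 0 0 -0.57 -0.1 0;-1 0 0 0 0 0 0;-1 0 0 0 0 0 0'
cat > aim.py <<'E'
from h import *
from station import ctrl
s=ctrl.get_obs();M=R.from_euler('xyz',s['eef_rot']).as_matrix();n=np.array([-.4572,.1381,.8786]);L=np.array([.5124,.355,.0557])
e=L+.1926*n-s['ee_pos'];print('shift units',(M.T@e/.03).round(3),'err mm',(e*1000).round(1),'angle',np.degrees(np.arccos(-M[:,2]@n)),'beam err',np.linalg.norm(s['ee_pos']+M[:,2]*.1926-L),s['grip_width'],s['time_s'])
E
python3 aim.py
```

```text
time_s: 40.92
ee_pos: [0.6619, -0.1679, 0.2245]
eef_rot: [-3.142, -0.0, 1.44]
force: [0.3, -0.3, -2.0]
grip_width: 0.0359
grip_force: 29.8
time_s: 42.18
ee_pos: [0.5357, 0.1218, 0.2235]
eef_rot: [-3.14, 0.0, 1.44]
force: [0.7, -0.6, -1.2]
grip_width: 0.0361
grip_force: 29.8
time_s: 43.42
ee_pos: [0.4241, 0.3817, 0.2239]
eef_rot: [-3.141, 0.001, 1.441]
force: [-0.3, -0.3, -0.8]
grip_width: 0.0364
grip_force: 29.8
time_s: 44.3
ee_pos: [0.4249, 0.381, 0.2248]
eef_rot: [2.652, 0.077, 1.42]
force: [-0.4, -0.1, -1.8]
grip_width: 0.0361
grip_force: 29.8
shift units [ 0.018 -0.016 -0.014] err mm [-0.5  0.6  0.1] angle nan beam err 0.0006770169945220541 0.0360623281842599 44.3aim.py:4: RuntimeWarning: invalid value encountered in arccos
  e=L+.1926*n-s['ee_pos'];print('shift units',(M.T@e/.03).round(3),'err mm',(e*1000).round(1),'angle',np.degrees(np.arccos(-M[:,2]@n)),'beam err',np.linalg.norm(s['ee_pos']+M[:,2]*.1926-L),s['grip_width'],s['time_s'])
```

```bash
python3 -m inch '-1 0 0 0 0 0 0;-1 0 0 0 0 0 0;-1 0 0 0 0 0 0;-1 0 0 0 0 0 0;-1 0 0 0 0 0 0;-1 0 0 0 0 0 0;-1 0 0 0 0 0 0;-1 0 0 0 0 0 0;-1 0 0 0 0 0 0;-1 0 0 0 0 0 0'
python3 -m inch '-1 0 0 0 0 0 0;-1 0 0 0 0 0 0;-1 0 0 0 0 0 0;-1 0 0 0 0 0 0;-1 0 0 0 0 0 0;-1 0 0 0 0 0 0;-1 0 0 0 0 0 0;-1 0 0 0 0 0 0;-1 0 0 0 0 0 0;-1 0 0 0 0 0 0'
python3 aim.py; python3 chk.py; cp pics/scc.png pics/aim_sc.png
```

```text
time_s: 45.55
ee_pos: [0.4244, 0.3814, 0.2247]
eef_rot: [2.65, 0.077, 1.42]
force: [-0.1, 0.9, -1.1]
grip_width: 0.0358
grip_force: 29.8
time_s: 46.8
ee_pos: [0.4244, 0.3814, 0.2246]
eef_rot: [2.65, 0.077, 1.42]
force: [-0.5, -0.5, -1.5]
grip_width: 0.0356
grip_force: 29.8
shift units [ 0.005  0.003 -0.009] err mm [-0.   0.2  0.3] angle nan beam err 0.0003979319807994207 0.03562260982608371 46.8
side
[5.778e-01 1.230e-02 7.510e-02 1.120e-02 4.000e+01]
[6.69e-01 7.70e-03 6.24e-02 2.60e-02 1.86e+02]
[5.720e-01 1.881e-01 7.840e-02 6.700e-03 2.500e+01]
[ 5.779e-01 -3.091e-01  4.430e-02  1.550e-02  1.170e+02]
[ 4.629e-01 -3.218e-01  4.360e-02  1.570e-02  1.360e+02]
[ 5.249e-01 -3.694e-01  4.420e-02  1.530e-02  1.320e+02]
[ 4.685e-01 -3.745e-01  4.370e-02  1.520e-02  1.350e+02]
scene
[5.797e-01 1.210e-02 7.370e-02 1.090e-02 4.800e+01]
[6.692e-01 8.100e-03 6.020e-02 2.620e-02 2.640e+02]
[5.746e-01 1.894e-01 7.780e-02 6.700e-03 3.000e+01]
[ 5.798e-01 -3.076e-01  4.180e-02  1.550e-02  1.940e+02]
[ 4.636e-01 -3.200e-01  4.190e-02  1.620e-02  1.680e+02]
[ 5.281e-01 -3.686e-01  4.190e-02  1.510e-02  2.120e+02]
[ 4.713e-01 -3.752e-01  4.200e-02  1.580e-02  1.970e+02]aim.py:4: RuntimeWarning: invalid value encountered in arccos
  e=L+.1926*n-s['ee_pos'];print('shift units',(M.T@e/.03).round(3),'err mm',(e*1000).round(1),'angle',np.degrees(np.arccos(-M[:,2]@n)),'beam err',np.linalg.norm(s['ee_pos']+M[:,2]*.1926-L),s['grip_width'],s['time_s'])
```

View pics/aim_sc.png

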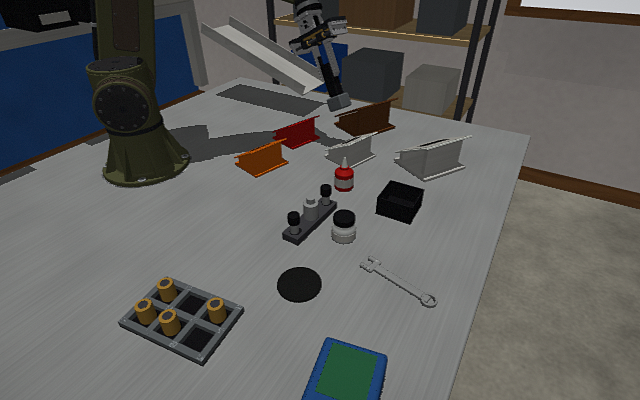

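The scanner at (340,100) is aimed at the small white card, and the focus error is below 1 mm after a 2.5 s hold. The bottle at (344,178) was knocked about 29 mm, to roughly (0.573, 0.189), and is still upright. I'll return the scanner first, then put the bottle back.

```bash
python3 -m inch '-1 0 0 0 0.56 0.09 0;-1 0 0 0 0.56 0.09 0;-1 0 0 0 0.56 0.09 0;-1 0 0 0 0.56 0.09 0;-1 0 0 0 0.57 0.1 0;-1 0 0 0 0 0 0'
python3 -m inch '-1 -0.52 0.28 0 0 0 0;-1 -0.95 0.57 0 0 0 0;-1 -0.95 0.57 0 0 0 0;-1 -0.95 0.57 0 0 0 0;-1 -0.95 0.57 0 0 0 0;-1 -0.95 0.57 0 0 0 0;-1 -0.95 0.57 0 0 0 0;-1 -0.95 0.57 0 0 0 0;-1 -0.95 0.57 0 0 0 0;-1 -0.95 0.57 0 0 0 0'
python3 -m inch '-1 -0.95 0.57 0 0 0 0;-1 -0.95 0.57 0 0 0 0;-1 -0.95 0.57 0 0 0 0;-1 -0.95 0.57 0 0 0 0;-1 -0.95 0.57 0 0 0 0;-1 -0.95 0.57 0 0 0 0;-1 -0.95 0.57 0 0 0 0;-1 -0.9 0.54 0 0 0 0;-1 -0.5 0.3 0 0 0 0;-1 0 0 0 0 0 0'
python3 -m inch '-1 0 0 0.7 0 0 0;-1 0 0 1 0 0 0;-1 0 0 1 0 0 0;-1 0 0 0.8 0 0 0;-1 0 0 0.4 0 0 0;-1 0 0 0.2 0 0 0;-1 0 0 0 0 0 0;-1 0 0 0 0 0 0'
```

```text
time_s: 47.65
ee_pos: [0.4254, 0.3808, 0.2243]
eef_rot: [3.141, 0.0, 1.438]
force: [-0.9, -1.1, -1.4]
grip_width: 0.0362
grip_force: 29.8
time_s: 48.9
ee_pos: [0.5495, 0.0889, 0.2248]
eef_rot: [3.14, 0.001, 1.44]
force: [0.3, -0.3, -1.2]
grip_width: 0.0361
grip_force: 29.8
time_s: 50.15
ee_pos: [0.6612, -0.1691, 0.2243]
eef_rot: [-3.141, 0.001, 1.438]
force: [-0.4, 0.4, -1.6]
grip_width: 0.0358
grip_force: 29.8
time_s: 51.15
ee_pos: [0.662, -0.1681, 0.1026]
eef_rot: [3.14, 0.0, 1.439]
force: [0.6, -0.3, -0.3]
grip_width: 0.0361
grip_force: 29.8
```

```bash
python3 -m inch '-1 0 0 0.07 0 0 0;-1 0 0 0.05 0 0 0;-1 0 0 0 0 0 0;0.2 0 0 0 0 0 0;0.2 0 0 0 0 0 0;0.2 0 0 0 0 0 0;0.6 0 0 0 0 0 0;0.6 0 0 0 0 0 0;0.6 0 0 0 0 0 0'
python3 -m inch '0.6 0 0 -0.6 0 0 0;0.6 0 0 -1 0 0 0;0.6 0 0 -1 0 0 0;0.6 0 0 -1 0 0 0;0.6 0 0 -0.7 0 0 0;1 0 0 0 0 0 -0.75;1 0 0 0 0 0 0'
python3 -m inch '1 1 -0.25 0 0 0 0;1 1 -0.25 0 0 0 0;1 1 -0.25 0 0 0 0;1 1 -0.25 0 0 0 0;1 1 -0.25 0 0 0 0;1 1 -0.25 0 0 0 0;1 1 -0.25 0 0 0 0;1 1 -0.25 0 0 0 0;1 1 -0.25 0 0 0 0;1 1 -0.25 0 0 0 0'
python3 -m inch '1 1 -0.25 0 0 0 0;1 0.9 -0.22 0 0 0 0;1 0 0 0.9 0 0 0;1 0 0 0.9 0 0 0;1 0 0 0.9 0 0 0;1 0 0 0.5 0 0 0;1 0 0 0 0 0 0'
python3 chk.py; python3 -c "
from meas import *
P=cloud(snap('wrist','w8'));print(top_circle(P,(.573,.188),.045)); k=objs(P,(.573,.188),.05,.045,.052);print(rect(k)); k=objs(P,(.573,.188),.045,.015,.04);print(rect(k))"
```

```text
time_s: 52.28
ee_pos: [0.6616, -0.168, 0.098]
eef_rot: [-3.142, -0.0, 1.439]
force: [0.4, -0.2, -0.5]
grip_width: 0.0748
grip_force: 0.0
time_s: 53.15
ee_pos: [0.6617, -0.168, 0.2282]
eef_rot: [3.14, 0.0, 1.57]
force: [0.4, -0.0, -0.4]
grip_width: 0.0915
grip_force: 0.0
time_s: 54.4
ee_pos: [0.5864, 0.133, 0.2275]
eef_rot: [3.141, -0.0, 1.567]
force: [1.0, 0.0, -0.8]
grip_width: 0.094
grip_force: 0.0
time_s: 55.28
ee_pos: [0.5725, 0.189, 0.1306]
eef_rot: [-3.14, 0.0, 1.569]
force: [0.1, -0.5, 0.2]
grip_width: 0.0943
grip_force: 0.0
side
[5.773e-01 1.210e-02 7.530e-02 1.120e-02 4.100e+01]
[6.679e-01 8.600e-03 6.220e-02 2.660e-02 1.920e+02]
[6.249e-01 1.830e-01 1.876e-01 1.030e-02 3.100e+01]
[ 5.775e-01 -3.092e-01  4.400e-02  1.490e-02  1.170e+02]
[ 4.620e-01 -3.205e-01  4.390e-02  1.570e-02  1.270e+02]
[ 5.241e-01 -3.685e-01  4.360e-02  1.610e-02  1.430e+02]
[ 4.679e-01 -3.752e-01  4.390e-02  1.550e-02  1.320e+02]
176 (array([ 660.2, -169.8]), array([34.7, 35.9]), 85.3) 0.14012478875480727
scene
[5.805e-01 1.240e-02 7.390e-02 1.070e-02 4.800e+01]
[6.703e-01 8.500e-03 6.030e-02 2.570e-02 2.630e+02]
[6.263e-01 1.810e-01 1.861e-01 7.500e-03 3.600e+01]
[ 5.794e-01 -3.075e-01  4.200e-02  1.550e-02  1.940e+02]
[ 4.646e-01 -3.207e-01  4.170e-02  1.540e-02  1.670e+02]
[ 5.270e-01 -3.689e-01  4.210e-02  1.560e-02  2.120e+02]
[ 4.718e-01 -3.743e-01  4.210e-02  1.550e-02  1.940e+02]
265 (array([ 663.2, -169.5]), array([29.7, 35.7]), 80.7) 0.13967049196400477
[5.735e-01 1.926e-01 8.090e-02 6.300e-03 1.970e+02]
(array([573.3, 192.1]), array([50. , 51.2]), 1.4)
(array([574.6, 207.9]), array([20.9, 50.8]), 86.5)
```

```bash
python3 -m inch '1 0.08 0.03 1 0 0 0;1 0 0 1 0 0 0;1 0 0 1 0 0 0;1 0 0 0.7 0 0 0;1 0 0 0.3 0 0 0;-1 0 0 0 0 0 0;-1 0 0 0 0 0 0;-1 0 0 0 0 0 0;-1 0 0 0 0 0 0;-1 0 0 0 0 0 0' 20
python3 -m inch '-1 0 0 0 0 0 0;-1 0 0 0 0 0 0;-1 0 0 -0.5 0 0 0;-1 0 0 -0.5 0 0 0;-1 -0.5 0.2 0 0 0 0;-1 -0.43 0.2 0 0 0 0;-1 0 0 0.5 0 0 0;-1 0 0 0.25 0 0 0;-1 0 0 0.2 0 0 0;-1 0 0 0 0 0 0'
python3 -m inch '-1 0 0 0 0 0 0;0.6 0 0 0 0 0 0;0.6 0 0 0 0 0 0;0.6 0 0 0 0 0 0;0.6 0 0 0 0 0 0;0.6 0 0 -0.6 0 0 0;0.6 0 0 -1 0 0 0;0.6 0 0 -1 0 0 0;0.6 0 0 -1 0 0 0;0.6 0 0 -1 0 0 0'
python3 -m inch '0.6 0 -1 0 0 0 0;0.6 0 -1 0 0 0 0;0.6 0 -1 0 0 0 0;0.6 0 -1 0 0 0 0;0.6 0 0 0 0 0 0;0.6 0 0 0 0 0 0;0.6 0 0 0 0 0 0;0.6 0 0 0 0 0 0'
python3 chk.py
```

```text
time_s: 56.68
ee_pos: [0.5737, 0.1915, 0.0113]
eef_rot: [3.141, -0.0, 1.57]
force: [-0.2, -0.3, 2.4]
grip_width: 0.0516
grip_force: 20.0
time_s: 57.92
ee_pos: [0.5853, 0.1638, 0.012]
eef_rot: [-3.141, -0.0, 1.571]
force: [-0.2, -0.3, -0.1]
grip_width: 0.0514
grip_force: 20.0
time_s: 59.18
ee_pos: [0.5856, 0.1636, 0.153]
eef_rot: [3.14, -0.0, 1.57]
force: [1.4, 0.2, 0.8]
grip_width: 0.0755
grip_force: 0.0
time_s: 60.18
ee_pos: [0.4659, 0.1635, 0.1504]
eef_rot: [-3.141, -0.0, 1.57]
force: [0.0, -0.7, -0.1]
grip_width: 0.0749
grip_force: 0.0
side
[5.77e-01 1.22e-02 7.54e-02 1.05e-02 3.70e+01]
[6.693e-01 8.400e-03 6.260e-02 2.550e-02 1.840e+02]
[5.851e-01 1.618e-01 7.970e-02 7.800e-03 2.500e+01]
[ 5.771e-01 -3.088e-01  4.360e-02  1.610e-02  1.210e+02]
[ 4.624e-01 -3.205e-01  4.380e-02  1.510e-02  1.320e+02]
[ 5.248e-01 -3.689e-01  4.380e-02  1.540e-02  1.390e+02]
[ 4.685e-01 -3.748e-01  4.360e-02  1.530e-02  1.470e+02]
173 (array([ 661.1, -169.1]), array([32.3, 36.3]), 80.5) 0.14054499853725344
scene
[5.801e-01 1.160e-02 7.370e-02 1.020e-02 4.600e+01]
[6.693e-01 7.900e-03 6.040e-02 2.610e-02 2.640e+02]
[5.875e-01 1.621e-01 7.700e-02 6.700e-03 3.500e+01]
[ 5.805e-01 -3.083e-01  4.180e-02  1.590e-02  2.010e+02]
[ 4.644e-01 -3.205e-01  4.180e-02  1.590e-02  1.670e+02]
[ 5.280e-01 -3.694e-01  4.230e-02  1.580e-02  2.110e+02]
[ 4.722e-01 -3.747e-01  4.200e-02  1.530e-02  1.950e+02]
265 (array([ 663.5, -169.5]), array([30.2, 35.5]), 82.4) 0.13948684071206136
```

View pics/scc.png

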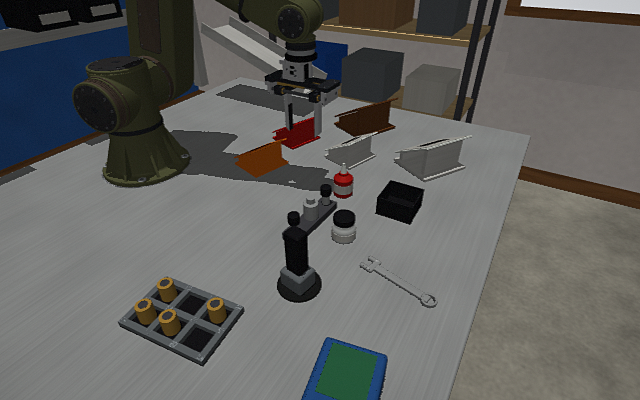

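Everything is in place: four bushings in the tray around (180,305), bottle at (343,182), jar at (343,226), gauge on the bar at (310,207), and scanner on its rest at (297,265). The arm is clear of all of it, so I'm handing in.

```bash
python3 -c "
from station import ticket
print(ticket.hand_in())"
```

```text
the job is handed in; nothing more can be done
None
```

The job is handed in: two spare bushings (all that were there), the bottle, jar and gauge are in place, the label was scanned for 2.5 s with the scanner back on its rest, and the bottle, knocked about 3 cm during the scan phase, was put back; `hand_in()` returned no verdict.

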